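# Line up the amber against the fence and dust it off

## Task

Lift the handle of the hinged tray to tip it until the three amber lumps have slid down into a single row against the tray's fence, then lower the tray flat again without letting it drop. With the tray back down, dust the row off: push the sprung nozzle cap of the air-duster can fully down and let it come all the way back up. Do not knock over or shift the things standing round about.

Things in the scene. Friction and masses are not known exactly. Their poses are not given: they have to be found in the camera images.
- fixture: The grey base plate of the lining-up fixture, 128 x 166 x 8 mm, fixed to the table. Origin on the table surface, near the middle of the plate; x points from the tray's handle to its fence (roughly away from the robot), y along the fence, z up. The hinge axis lies along y at x = +56 mm, z = 22 mm.
- tray (a joint): Hinge of the tray (rad): 0 = flat on its rubber rests, grows as the handle end is lifted, stop at 0.75 (43 degrees). No spring: tray and handle weigh 0.35 kg and fall back if let go. The lumps begin to slide somewhere between 0.3 and 0.5 rad.
- tray_handle (a point): Centre of the tray's black grip: a round bar 16 mm in diameter and 32 mm long, lying along the fixture's y, on a thin stem at the tray's near edge. With the tray flat it is 46 mm above the table and 100 mm on the robot's side of the fixture's origin (40 mm clear of the tray's edge; 156 mm out and 24 mm up from the hinge axis). Free air on all sides; take it from above by its two flat ends, so that it can turn between the fingers as the tray tips. Its axes turn with the tray.
- tray_hinge (a point): Point on the hinge axis at mid width of the tray; y runs along the hinge axis. The axes turn with the tray; turning the tray up is a right-handed turn about +y.
- tray_fence (a point): Mid point of the foot of the fence's face, at tray-floor level (26 mm above the table when flat). x points into the fence, y along it, z up from the tray floor; axes turn with the tray. The aluminium tray floor reaches 108 mm back from here and 71 mm to each side; fence 24 mm tall above the plate, side rims 12 mm, near lip 6 mm, plate 4 mm thick.
- lump_a: A large brown raw amber lump, irregular, about 28 x 36 mm, 17 mm tall, 20 g, loose on the tray (one of three). Origin: centre of its underside; z up as it lies, any yaw.
- lump_b: A narrow brown raw amber lump, irregular, about 20 x 33 mm, 17 mm tall, 20 g, loose on the tray (one of three). Origin: centre of its underside; z up as it lies, any yaw.
- lump_c: A small pale raw amber lump, irregular, about 21 x 30 mm, 14 mm tall, 20 g, loose on the tray (one of three). Origin: centre of its underside; z up as it lies, any yaw.
- duster_can: The air-duster can: aluminium, 54 mm in diameter, clamped on a 70 x 70 mm foot that is fixed to the table near the left end of the fence. Origin: centre of the foot on the table; its y axis points away from the fixture, z up. It cannot move.
- cap_top (a point): Centre of the top of the black nozzle cap (28 mm in diameter, 25 mm tall) on the can, 161 mm above the table at rest. A thin bent nozzle tube leaves the cap's side toward the tray, below its top.
- nozzle_cap (a joint): Travel of the nozzle cap (m): 0 = up, grows as it is pushed straight down, hard stop at 0.008. The spring needs 2 N to start and 5 N at the stop, and returns it when let go.
- vial_1: Bystander: corked glass vial, 19 mm wide, 48 mm tall, standing; origin under its centre.
- vial_2: Bystander: corked glass vial, 19 mm wide, 48 mm tall, standing; origin under its centre.
- wood_bowl: Bystander: small wooden bowl, 91 mm wide, 40 mm tall, near the table's right edge; origin under its centre. Off the table beyond it stands an open-topped clear glass case (x 0.07 to 0.37, wall toward the table at y = -0.48) whose walls reach 0.39 m above the table top: an arm that starts in it must rise above 0.39 m before coming across.

How it is judged:
On the way, in this order (a step that is already met when the one before it is completed fails the run):
1. the tray is tipped up by its handle, more than 0.3 rad (value of joint tray above 0.3 rad), for 0.2 s.
2. the tray is flat again and all three lumps lie in one row against the fence (value of joint tray below 0.04 rad and x of lump_a in the frame of tray_fence between -0.027 and 0.002 m and y of lump_a in the frame of tray_fence between -0.076 and 0.076 m and z of lump_a in the frame of tray_fence between -0.006 and 0.021 m and x of lump_b in the frame of tray_fence between -0.027 and 0.002 m and y of lump_b in the frame of tray_fence between -0.076 and 0.076 m and z of lump_b in the frame of tray_fence between -0.006 and 0.021 m and x of lump_c in the frame of tray_fence between -0.027 and 0.002 m and y of lump_c in the frame of tray_fence between -0.076 and 0.076 m and z of lump_c in the frame of tray_fence between -0.006 and 0.021 m), for 0.2 s.
3. the nozzle cap is pushed fully down (at least 7 of its 8 mm) (value of joint nozzle_cap above 0.007 m), for 0.1 s.
At the end, for the whole second after the job is handed in: The tray is flat (hinge under 0.04 rad), each of the three lumps rests on the tray floor, not on another, with its origin within 27 mm of the fence's face, at rest, and the nozzle cap is fully up (within 1 mm) (all of step 2 and value of joint nozzle_cap below 0.001 m and linear speed of each of lump_a, lump_b, lump_c below 0.02 m/s); the robot touches nothing.
It fails at once if the tray is let fall (faster than 3 rad/s downward while still over 0.15 rad up) (value of joint tray above 0.15 rad and velocity of joint tray below -3 rad/s).
It fails at once if the nozzle cap is pressed (over 3 mm) while the tray is tipped up (value of joint nozzle_cap above 0.003 m and value of joint tray above 0.1 rad).
It fails at once if a bystander (vials, bowl) is shifted more than 30 mm or a vial tipped over (distance of any of vial_1, vial_2, wood_bowl from where it was at the start of the episode above 0.03 m or angle between any of vial_1, vial_2's own z axis and vertical above 0.5 rad).
It also fails if it takes over 51 s, if anything falls off the work surface, if the arm or the gripper's body presses on something with over 40 N, if the wrist force passes 120 N, or if a joint passes its speed limit or range.

## Robot

A 6-joint arm with a two-finger parallel gripper is mounted at the origin on a cart in front of the work surface, level with it; the furniture and walls round the work are solid. World frame = base frame: x ahead of the robot, y to its left, z up, the work surface at z = 0. Lengths are in m, angles in rad, forces in N, time in s.
With the tool pointing down it reaches from about 0.3 to 0.875 m from the base axis. Payload 6.4 kg.
Tool frame: the origin (TCP) lies between the finger pads; the fingertips stand tip_extent ahead of it and the grasp point (between the pads) lies 5 mm behind it (tip_extent is the distance from the TCP to the fingertips, in m); z points along the fingers, y is the direction in which the jaws open and shut (so a half turn about z gives the same grasp; the last joint's range is limited). The gripper opens to 85 mm and grips with 20 to 120 N. Pads are 22 mm wide; open, the fingers measure 114 mm over their backs; the gripper's body (76 mm by 85 mm) begins 54 mm behind the grasp point. The pads swing forward as they close: fully open they stand 13 mm farther back than shut.
Start: joints at [0.964, 0.181, 1.607, -0, 1.354, -0.206], TCP at [0.224, 0.529, 0.245] pointing down, gripper open.
Joint ranges: [-2.99, 2.99], [-0.89, 2.07], [0.3, 2.58], [-1.14, 4.28], [0, 2.63], [-3.12, 3.12]. Speed limits (rad/s): [2.57, 2.57, 3.01, 3.14, 3.14, 3.14].

## Interface

Orientations are given as a unit quaternion [w, x, y, z].
In Python, from bench import * gives the robot as it stands.
- The arm moves only by the shell command python3 -m jog 'ROWS'. ROWS is JSON, a list of rows, each a list of 3 entries, a list of its own where there are three numbers: the shift along the tool's x, y, z in mm, then the turn, a rotation vector about the tool's x, y, z in rad, then the opening, from 0 (shut) to 1 (fully open). A call has 1 to 20 rows; each row is the pose to reach, as a shift and turn from the pose measured when the call began, along the tool's axes at that moment; what a row does not reach only later rows make up. A row lasts 1/12 s, in which the tool goes at most 41.7 mm and 7.16 degrees, less where a joint would pass 70% of its speed; a pose out of reach is approached as far as the arm can. A call with a gripper value outside its range is refused whole. The fingers move at their own pace and stop on an object; the grip force is fixed at half the most. Time passes only in rows, so rows that repeat a pose let the fingers close. It gives the time, the measured TCP pose, the force and the opening at its end, in the units of the state.
- get_obs(): the state, without advancing time (a new reading comes with each control period).
- camera(name): name is "side" or "top" or "wrist"; returns (picture, depth): 420x560x3 uint8, red, green, blue; 420x560 float32, m along the optical axis (not along the pixel's ray), 0 where there is no reading.
- get_calibration(name): a dict with "fx", "fy", "cx", "cy" (pixels), "world_from_camera" (4x4, takes a point from camera to world coordinates). Camera axes: x right, y down, z forward; pixel columns grow to the right and rows downward; lengths in m; the calibration is good to about 2 mm. A picture is of the moment at which its call begins: read the wrist's pose just before it. get_calibration takes no time and is no camera call; for the wrist camera it gives the pose at the moment of the call.
- hand_in(): hands the job in, once; it reports no verdict.
The state is a dict: "time_s": time; "q": joint angles; "dq": joint speeds; "joint_efforts": joint torques, N m; "eef_pos": TCP position; "eef_rot": TCP orientation; "wrist_force": force on the tool from outside, world axes, zero at the start; "torque": the same for the moment, N m; "opening": opening from 0.0 (shut) to 1.0 (fully open).
Only numpy, scipy, OpenCV 4.12 (cv2) and the standard library are available. Lean on these libraries where they do the work, as an engineer would, in place of code of your own. Each camera call takes 0.05 s, during which the arm holds its last target.

## Working session

There is one attempt and no reset: what is moved stays moved. The work goes in short steps, Python scripts to look and compute and a shell command to move; the robot and the scene stay as the last step left them, time stands still between calls to the robot, and variables do not carry over. Pictures are saved under pics/ and viewed, and the job is handed in when it is done.

```bash
ls; mkdir -p pics
python3 - <<'E'
from bench import *
import cv2
o=get_obs();print(o)
for n in ["side","top","wrist"]:
    p,d=camera(n); cv2.imwrite(f"pics/{n}0.png",p[:,:,::-1]); c=get_calibration(n); print(n,c)
    import numpy as np; np.savez(f"pics/{n}0.npz",p=p,d=d,T=c["world_from_camera"],k=[c["fx"],c["fy"],c["cx"],c["cy"]])
E
```

```text
pics
{'time_s': 0.0, 'q': array([ 9.63712528e-01,  1.81492733e-01,  1.60803149e+00,  2.28670015e-05,
        1.35380585e+00, -2.06304068e-01]), 'dq': array([ 0.00021499,  0.00132884, -0.00067931,  0.00170416,  0.00081258,
        0.00170337]), 'joint_efforts': array([ 5.08635057e-04, -4.44868362e+01, -3.51347888e+01, -2.44517905e-04,
        8.92830634e-03,  3.23664347e-05]), 'eef_pos': array([0.22399502, 0.52899326, 0.24439995]), 'eef_rot': array([-3.53892127e-04,  1.99053757e-01,  9.79988187e-01, -7.93435175e-04]), 'wrist_force': array([ 0.32557878, -0.69160334, -0.58743627]), 'torque': array([0.02221153, 0.01544162, 0.04281513]), 'opening': 0.998133278467021}
side {'fx': 431.08906519703413, 'fy': 431.08906519703413, 'cx': 281.4128385384248, 'cy': 212.5797341716492, 'world_from_camera': array([[ 0.99886348,  0.03964152, -0.02646333,  0.59414117],
       [ 0.04362369, -0.53667046,  0.84266351, -0.75328424],
       [ 0.01920237, -0.84286023, -0.53778983,  0.56671138],
       [ 0.        ,  0.        ,  0.        ,  1.        ]])}
top {'fx': 508.2543968126621, 'fy': 508.2543968126621, 'cx': 288.383957075077, 'cy': 202.79712253304754, 'world_from_camera': array([[ 0.01353038, -0.99279602,  0.11905034,  0.42196838],
       [-0.99990296, -0.01382899, -0.00168247, -0.02599832],
       [ 0.0033167 , -0.11901603, -0.99288679,  1.30327749],
       [ 0.        ,  0.        ,  0.        ,  1.        ]])}
wrist {'fx': 336.73921068728157, 'fy': 336.73921068728157, 'cx': 275.7663930046899, 'cy': 206.06705735593866, 'world_from_camera': array([[ 3.89082600e-01,  8.76610521e-01,  2.83140822e-01,
         1.50716033e-01],
       [ 9.21202860e-01, -3.70200416e-01, -1.19736970e-01,
         5.60481484e-01],
       [-1.43837115e-04,  3.07417707e-01, -9.51574660e-01,
         3.73519143e-01],
       [ 0.00000000e+00,  0.00000000e+00,  0.00000000e+00,
         1.00000000e+00]])}
```

View pics/top0.png

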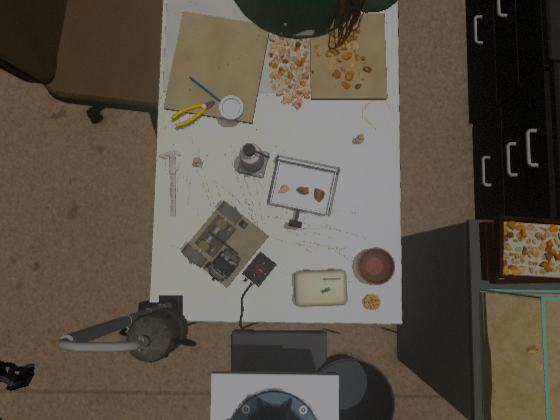

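View pics/side0.png

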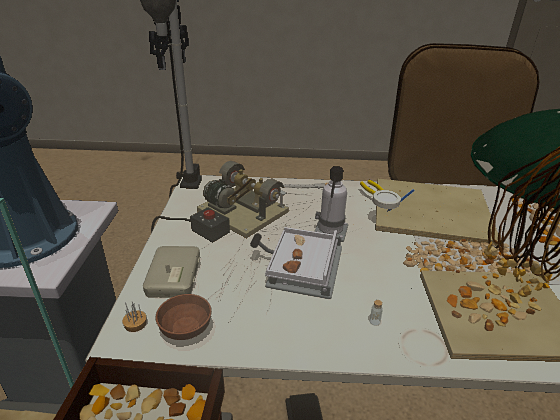

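```bash
cat > h.py <<'E'
import numpy as np
def load(n):
    z=np.load(f"pics/{n}.npz"); return z["p"],z["d"],z["T"],z["k"]
def cloud(d,T,k):
    v,u=np.mgrid[:d.shape[0],:d.shape[1]]
    P=np.stack([(u-k[2])/k[0]*d,(v-k[3])/k[1]*d,d],-1)
    return P@T[:3,:3].T+T[:3,3]
E
python3 - <<'E'
from h import *
import cv2
p,d,T,k=load("top0"); W=cloud(d,T,k)
c=p[120:270,170:390,::-1]; cv2.imwrite("pics/topc.png",cv2.resize(c,None,fx=3.5,fy=3.5,interpolation=cv2.INTER_CUBIC))
for n,(u,v) in dict(handle=(296,224),hL=(290,223),hR=(301,225),cap=(249,149),tl=(276,159),tr=(337,166),bl=(270,208),br=(331,214),table=(230,300),vial=(360,138),v2=(197,161)).items(): print(n,W[v,u].round(4))
p,d,T,k=load("side0");W=cloud(d,T,k)
c=p[150:310,190:400,::-1]; cv2.imwrite("pics/sidec.png",cv2.resize(c,None,fx=3.5,fy=3.5,interpolation=cv2.INTER_CUBIC))
E
```

```text
handle [ 0.5192 -0.0475  0.0565]
hL [ 0.5218 -0.0328  0.0525]
hR [ 0.5171 -0.0599  0.0542]
cap [0.6806 0.0636 0.1666]
tl [0.6868 0.0049 0.0294]
tr [ 0.6763 -0.1535  0.0012]
bl [0.5639 0.019  0.0012]
br [ 0.5509 -0.1386 -0.0019]
table [ 0.3291  0.1158 -0.0006]
vial [ 0.7403 -0.2071  0.0466]
v2 [0.6746 0.2024 0.0498]
```

View pics/topc.png

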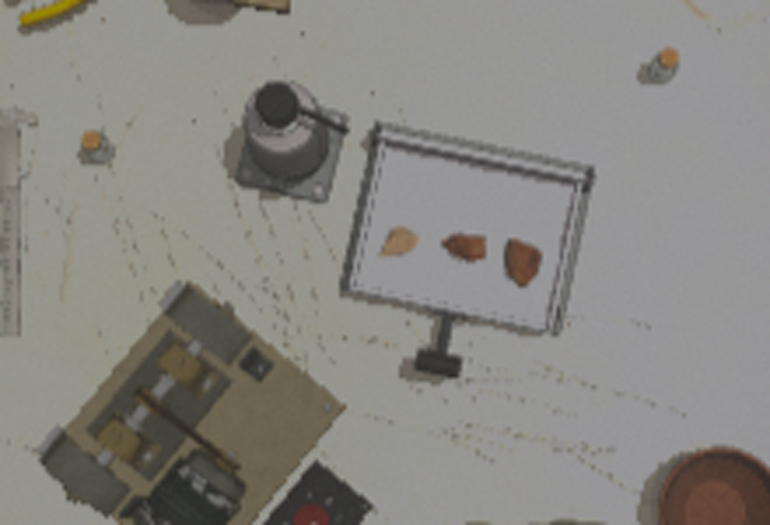

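View pics/sidec.png

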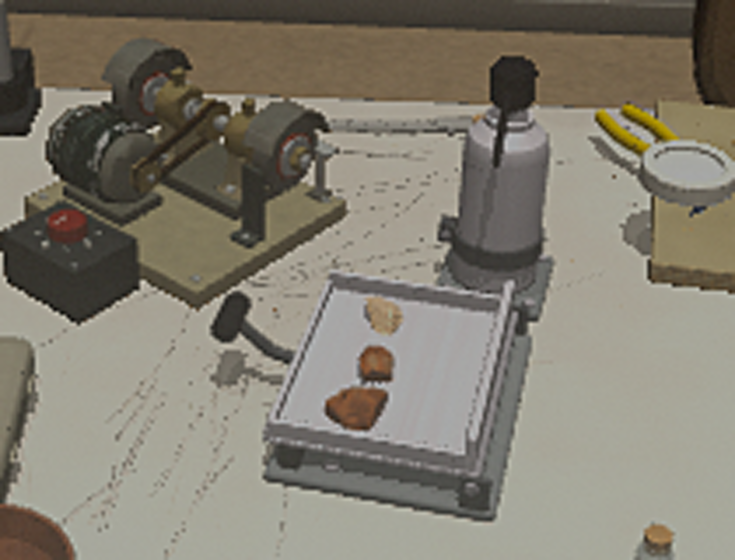

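View pics/wrist0.png

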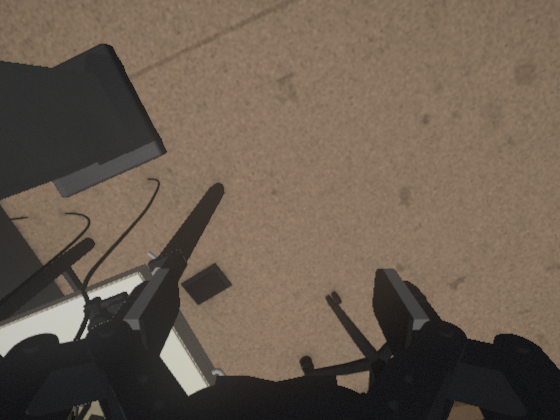

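Run:
```python
from h import *
import cv2
p,d,T,k=load("top0"); W=cloud(d,T,k)
def proj(P):
    c=np.linalg.inv(T)@np.r_[P,1]; return c[:2]/c[2]*k[:2]+k[2:]
print("tcp px",proj([.224,.529,.244]))
for (u,v) in [(155,330),(130,345),(90,343),(65,343),(170,305),(15,375),(10,370),(230,250),(222,215),(225,262),(260,268),(320,287),(275,400)]: print(u,v,W[v,u].round(3))
# handle: z 0.03-.07 near
def sel(x0,x1,y0,y1,z0,z1):
    m=(W[...,0]>x0)&(W[...,0]<x1)&(W[...,1]>y0)&(W[...,1]<y1)&(W[...,2]>z0)&(W[...,2]<z1)&(d>0); return m
m=sel(.50,.545,-.08,-.015,.035,.08); print("handle",m.sum(),W[m].mean(0),W[m].min(0),W[m].max(0)); print(cv2.minAreaRect(W[m][:,:2].astype(np.float32)*1000))
m=sel(.55,.75,-.2,.04,.018,.06);print("tray",m.sum(),W[m].min(0),W[m].max(0),cv2.minAreaRect(W[m][:,:2].astype(np.float32)*1000))
m=sel(.6,.75,.0,.13,.15,.2);print("cap",m.sum(),np.median(W[m],0),W[m].min(0),W[m].max(0),cv2.minEnclosingCircle(W[m][:,:2].astype(np.float32)*1000))
p,d,T,k=load("side0"); W=cloud(d,T,k)
for (u,v) in [(183,60),(180,20),(185,140),(190,178),(155,5),(160,45)]: print("side",u,v,W[v,u].round(3))
m=sel(.6,.75,.0,.13,.15,.2);print("cap",m.sum(),np.median(W[m],0),W[m].min(0),W[m].max(0))
m=sel(.50,.545,-.08,-.015,.035,.08); print("handle",m.sum(),W[m].mean(0),W[m].min(0),W[m].max(0))
m=sel(.55,.75,-.2,.04,.018,.06);print("tray",m.sum(),W[m].min(0),W[m].max(0),cv2.minAreaRect(W[m][:,:2].astype(np.float32)*1000))
```

```text
tcp px [ 10.74695462 358.62107701]
155 330 [0.329 0.154 0.587]
130 345 [0.317 0.172 0.64 ]
90 343 [0.32  0.219 0.65 ]
65 343 [0.319 0.253 0.644]
170 305 [0.319 0.255 0.053]
15 375 [0.213 0.467 0.342]
10 370 [0.215 0.496 0.306]
230 250 [0.454 0.114 0.05 ]
222 215 [0.543 0.14  0.017]
225 262 [0.424 0.122 0.078]
260 268 [0.411 0.039 0.054]
320 287 [ 0.366 -0.109  0.031]
275 400 [ 0.092 -0.002  0.015]
handle 94 [ 0.5235251  -0.04510624  0.05051425] [ 0.51250247 -0.05998482  0.03568412] [ 0.54337129 -0.03023071  0.06136762]
((522.8510131835938, -44.165645599365234), (30.567485809326172, 29.864160537719727), 28.147724151611328)
tray 2856 [ 0.55008916 -0.19984795  0.01802057] [0.74805644 0.03998307 0.05778138] ((633.940673828125, -97.18833923339844), (175.16226196289062, 252.04234313964844), 13.239956855773926)
cap 122 [0.68184021 0.06420451 0.16054112] [0.67009315 0.04391473 0.15055534] [0.6967409  0.07815119 0.16709412] ((683.251708984375, 60.968421936035156), 17.403804779052734)
side 183 60 [0.248 0.565 0.252]
side 180 20 [0.262 0.522 0.369]
side 185 140 [0.313 0.258 0.128]
side 190 178 [0.319 0.246 0.026]
side 155 5 [0.318 0.134 0.455]
side 160 45 [0.207 0.492 0.308]
cap 118 [0.68100328 0.05750794 0.15895383] [0.66855561 0.04153154 0.15013588] [0.69579665 0.07717786 0.16192095]
handle 129 [ 0.52269451 -0.04994811  0.04796287] [ 0.51015916 -0.06331971  0.03503941] [ 0.53802817 -0.02974288  0.0556079 ]
tray 3331 [ 0.55041664 -0.15851591  0.01810038] [0.6988209  0.0399539  0.05963228] ((619.52294921875, -48.134063720703125), (200.78749084472656, 134.49266052246094), 78.73554229736328)
```

Run:
```python
from h import *
import cv2
for n in ["top0","side0"]:
    p,d,T,k=load(n); W=cloud(d,T,k)
    m=(d>0)&(W[...,0]>0.0)&(W[...,0]<.6)&(W[...,1]>-.4)&(W[...,1]<.8)&(W[...,2]>.12)&(W[...,2]<1.2)
    print(n,m.sum())
    q=np.round(W[m]/.05).astype(int)
    u,c=np.unique(q,axis=0,return_counts=True)
    for a,b in zip(u*.05,c):
        if b>5: print(a.round(2),b)
    if n=="side0":
        cv2.imwrite("pics/sl.png",cv2.resize(p[0:200,80:260,::-1],None,fx=3,fy=3))
    else: cv2.imwrite("pics/tl.png",cv2.resize(p[260:420,0:350,::-1],None,fx=2.2,fy=2.2))
```

```text
top0 5035
[0.2  0.45 0.25] 6
[0.2  0.45 0.3 ] 173
[0.2  0.45 0.35] 176
[0.2  0.5  0.25] 44
[0.2 0.5 0.3] 139
[0.2  0.5  0.35] 140
[0.25 0.5  0.3 ] 43
[0.25 0.5  0.35] 26
[0.3 0.1 0.5] 9
[0.3  0.1  0.55] 77
[0.3  0.15 0.45] 26
[0.3  0.15 0.5 ] 111
[0.3  0.15 0.55] 237
[0.3  0.15 0.6 ] 721
[0.3  0.15 0.65] 129
[0.3 0.2 0.6] 156
[0.3  0.2  0.65] 417
[0.3  0.25 0.15] 18
[0.3  0.25 0.2 ] 19
[0.3  0.25 0.25] 28
[0.3  0.25 0.3 ] 25
[0.3  0.25 0.35] 86
[0.3  0.25 0.4 ] 132
[0.3  0.25 0.45] 122
[0.3  0.25 0.5 ] 138
[0.3  0.25 0.55] 166
[0.3  0.25 0.6 ] 166
[0.3  0.25 0.65] 268
[0.35 0.15 0.45] 51
[0.35 0.15 0.5 ] 188
[0.35 0.15 0.55] 322
[0.35 0.15 0.6 ] 382
[0.35 0.2  0.55] 32
[0.35 0.2  0.6 ] 133
[0.35 0.25 0.15] 6
[0.35 0.25 0.2 ] 8
[0.35 0.25 0.25] 7
[0.35 0.25 0.3 ] 10
[0.35 0.25 0.35] 12
[0.35 0.25 0.4 ] 13
[0.35 0.25 0.45] 13
[0.35 0.25 0.5 ] 17
[0.35 0.25 0.55] 13
[0.35 0.25 0.6 ] 14
side0 7080
[ 0.05 -0.05  0.1 ] 70
[ 0.05 -0.05  0.15] 707
[ 0.05 -0.05  0.2 ] 460
[ 0.05 -0.05  0.25] 108
[0.05 0.   0.1 ] 32
[0.05 0.   0.15] 377
[0.05 0.   0.2 ] 421
[0.05 0.   0.25] 136
[0.05 0.   0.35] 35
[0.05 0.05 0.1 ] 8
[0.05 0.05 0.15] 45
[0.05 0.05 0.2 ] 19
[0.05 0.05 0.25] 7
[0.05 0.05 0.35] 12
[ 0.1  -0.05  0.25] 242
[ 0.1  -0.05  0.3 ] 778
[ 0.1  -0.05  0.35] 428
[0.1 0.  0.3] 162
[0.1  0.   0.35] 93
[0.2  0.45 0.25] 8
[0.2  0.45 0.3 ] 141
[0.2  0.45 0.35] 89
[0.2  0.5  0.25] 79
[0.2 0.5 0.3] 118
[0.2  0.5  0.35] 29
[0.25 0.5  0.3 ] 21
[0.25 0.5  0.35] 31
[0.25 0.5  0.4 ] 30
[0.25 0.55 0.25] 32
[0.25 0.55 0.3 ] 48
[0.25 0.55 0.35] 18
[0.25 0.55 0.4 ] 12
[0.25 0.6  0.3 ] 69
[0.25 0.6  0.35] 51
[0.3  0.15 0.4 ] 158
[0.3  0.15 0.45] 305
[0.3  0.25 0.1 ] 17
[0.3  0.25 0.15] 195
[0.3  0.25 0.2 ] 209
[0.3  0.25 0.25] 222
[0.3  0.25 0.3 ] 241
[0.3  0.25 0.35] 262
[0.3  0.25 0.4 ] 251
[0.3  0.25 0.45] 31
[0.35 0.15 0.4 ] 14
[0.35 0.15 0.45] 240
```

View pics/sl.png

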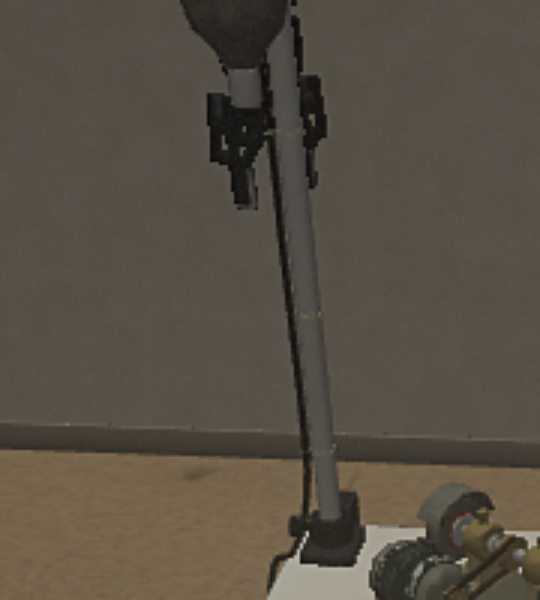

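View pics/tl.png

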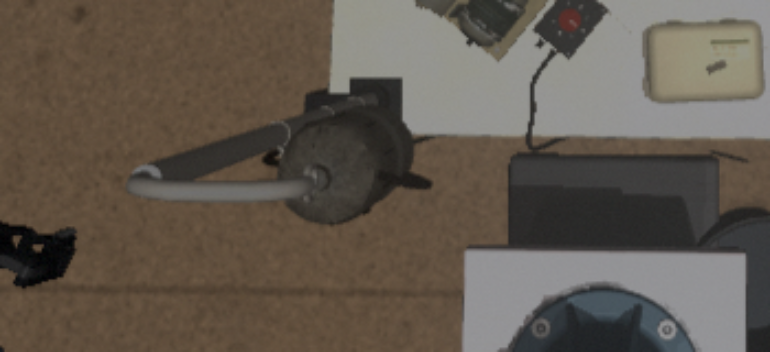

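```bash
python3 -m jog '[[[0,0,-40],[0,0,0],1],[[0,0,-80],[0,0,0],1],[[0,0,-120],[0,0,0],1],[[0,0,-160],[0,0,0],1],[[0,0,-200],[0,0,0],1],[[0,0,-240],[0,0,0],1],[[0,0,-280],[0,0,0],1],[[0,0,-320],[0,0,0],1]]'
python3 - <<'E'
from bench import *
o=get_obs(); print(o['q'],o['eef_pos'])
E
```

```text
time_s: 0.82
eef_pos: [0.224, 0.5291, 0.5664]
eef_rot: [-0.0, 0.199, 0.98, -0.001]
wrist_force: [1.1, 1.7, -0.2]
opening: 0.999
[ 9.63761877e-01  1.28150775e-01  1.03934555e+00  7.39451294e-06
  1.97561162e+00 -2.06307658e-01] [0.22400903 0.52905377 0.56638513]
```

```bash
python3 -m jog '[[[0,0,-40],[0,0,0],1],[[0,0,-80],[0,0,0],1],[[0,0,-120],[0,0,0],1],[[0,0,-140],[0,0,0],1]]'
python3 - <<'E'
from bench import *
import cv2
o=get_obs(); print(o['q'],o['eef_pos'])
for n in ["top","side"]:
    p,d=camera(n); cv2.imwrite(f"pics/{n}1.png",p[:,:,::-1])
E
```

```text
time_s: 1.15
eef_pos: [0.2234, 0.5282, 0.7113]
eef_rot: [0.001, 0.199, 0.98, 0.002]
wrist_force: [-0.6, -0.1, 0.9]
opening: 1.004
[ 9.63761784e-01  2.79522835e-01  5.56205206e-01 -6.62023240e-06
  2.30133236e+00 -2.06265130e-01] [0.22341345 0.52818986 0.7113159 ]
```

View pics/top1.png

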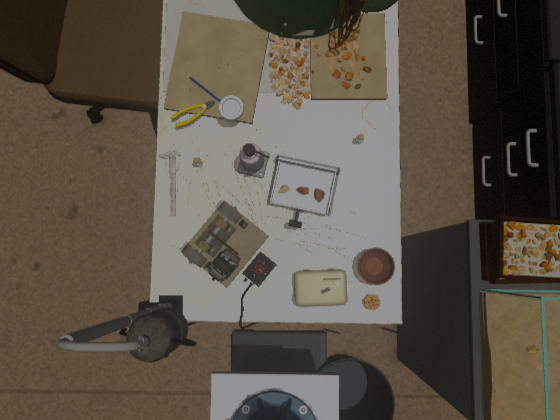

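View pics/side1.png

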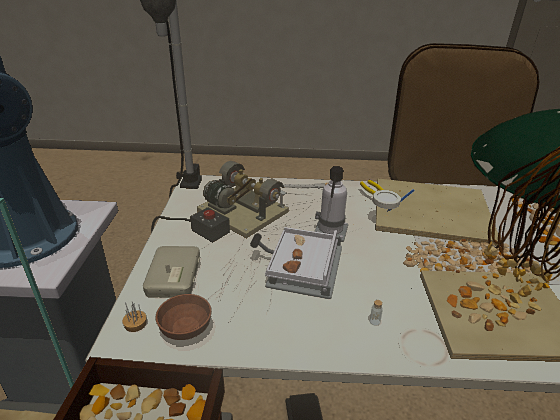

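```bash
cat >> h.py <<'E'
def totool(targets):
    from bench import get_obs
    from scipy.spatial.transform import Rotation as R
    o=get_obs(); q=o["eef_rot"]; r=R.from_quat([q[1],q[2],q[3],q[0]])
    print("pos",o["eef_pos"].round(4),"axes",r.as_matrix().round(3).tolist())
    for t in targets:
        s=""
        if len(t)>3:  # yaw of tool y axis, pointing down
            a=t[3]; y=np.array([np.cos(a),np.sin(a),0]); z=np.array([0,0,-1.]); x=np.cross(y,z)
            s=(r.inv()*R.from_matrix(np.c_[x,y,z])).as_rotvec().round(4)
        print((r.inv().apply(np.array(t[:3])-o["eef_pos"])*1000).round(1),s)
E
python3 - <<'E'
from h import *
a=np.radians(78)
L=[]
for i in range(1,9):
    th=np.radians(67-i*40/8); L.append([.575*np.cos(th),.575*np.sin(th),.71])
for i in range(1,9):
    th=np.radians(27-i*32/8); r=.575-.05*i/8; L.append([r*np.cos(th),r*np.sin(th),.70,a])
totool(L)
E
```

```text
pos [0.2239 0.5289 0.7107] axes [[-0.921, 0.39, 0.003], [0.39, 0.921, 0.005], [-0.001, 0.006, -1.0]]
[-50.6  -1.5   0.8] 
[-100.4   -8.1    0.8] 
[-149.3  -19.     0.8] 
[-197.2  -34.1    0.8] 
[-243.5  -53.3    0.7] 
[-288.   -76.5    0.6] 
[-330.3 -103.5    0.5] 
[-370.  -134.1    0.4] 
[-395.5 -165.5   10.2] [ 0.0059  0.0018 -0.1913]
[-418.4 -198.2   10. ] [ 0.0059  0.0018 -0.1913]
[-438.7 -232.2    9.9] [ 0.0059  0.0018 -0.1913]
[-456.3 -267.1    9.7] [ 0.0059  0.0018 -0.1913]
[-471.2 -302.8    9.5] [ 0.0059  0.0018 -0.1913]
[-483.4 -339.     9.3] [ 0.0059  0.0018 -0.1913]
[-492.8 -375.7    9.1] [ 0.0059  0.0018 -0.1913]
[-499.6 -412.4    8.9] [ 0.0059  0.0018 -0.1913]
```

```bash
python3 -m jog '[[[-38,-1,0],[0,0,0],1],[[-76,-5,0],[0,0,0],1],[[-113,-11,0],[0,0,0],1],[[-149,-19,0],[0,0,0],1],[[-185,-30,0],[0,0,0],1],[[-220,-43,0],[0,0,0],1],[[-254,-58,0],[0,0,0],1],[[-288,-77,0],[0,0,0],1],[[-320,-96,0],[0,0,-0.05],1],[[-350,-118,0],[0,0,-0.1],1],[[-372,-136,0],[0,0,-0.15],1],[[-395,-165,0],[0,0,-0.19],1],[[-418,-198,0],[0,0,-0.19],1],[[-439,-232,0],[0,0,-0.19],1],[[-456,-267,0],[0,0,-0.19],1],[[-471,-303,0],[0,0,-0.19],1],[[-483,-339,0],[0,0,-0.19],1],[[-493,-376,0],[0,0,-0.19],1],[[-499,-412,0],[0,0,-0.19],1],[[-499,-412,0],[0,0,-0.19],1]]'
python3 - <<'E'
from bench import *
import cv2, numpy as np
o=get_obs(); print(o['q'],o['eef_pos'])
for n in ["wrist","side"]:
    c=get_calibration(n); p,d=camera(n); cv2.imwrite(f"pics/{n}2.png",p[:,:,::-1])
    np.savez(f"pics/{n}2.npz",p=p,d=d,T=c["world_from_camera"],k=[c["fx"],c["fy"],c["cx"],c["cy"]])
E
```

```text
time_s: 2.92
eef_pos: [0.5222, -0.0508, 0.7067]
eef_rot: [-0.0, 0.109, 0.994, 0.002]
wrist_force: [0.5, -0.5, -0.2]
opening: 1.004
[-0.32596566  0.14176694  0.73269949  0.00558218  2.26884421 -1.67495348] [ 0.52218767 -0.05078735  0.706715  ]
```

View pics/wrist2.png

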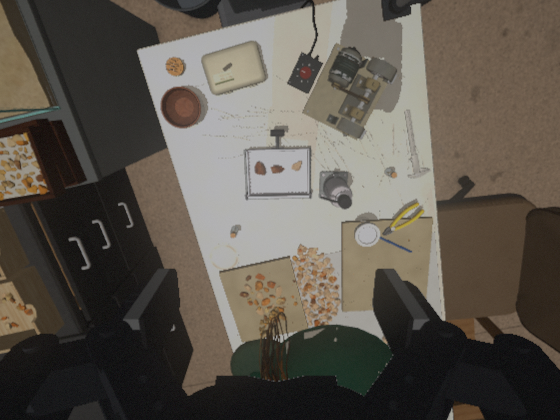

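View pics/side2.png

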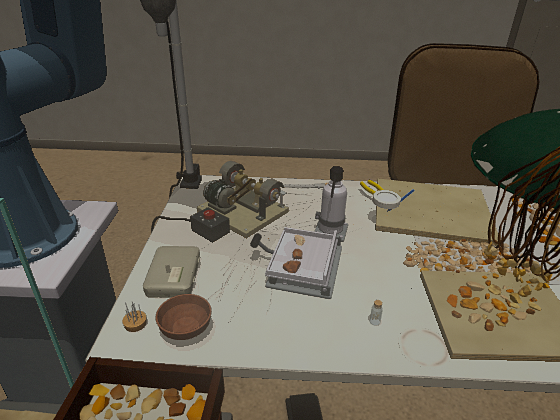

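```bash
python3 -m jog '[[[0,0,41],[0,0,0],1],[[0,0,82],[0,0,0],1],[[0,0,123],[0,0,0],1],[[0,0,164],[0,0,0],1],[[0,0,205],[0,0,0],1],[[0,0,246],[0,0,0],1],[[0,0,287],[0,0,0],1],[[0,0,328],[0,0,0],1],[[0,0,369],[0,0,0],1],[[0,0,410],[0,0,0],1],[[0,0,450],[0,0,0],1],[[0,0,490],[0,0,0],1],[[0,0,510],[0,0,0],1],[[0,0,510],[0,0,0],1]]'
python3 - <<'E'
from bench import *
import cv2, numpy as np
o=get_obs(); print(o['q'],o['eef_pos'])
for n in ["wrist","top"]:
    c=get_calibration(n); p,d=camera(n); cv2.imwrite(f"pics/{n}3.png",p[:,:,::-1])
    np.savez(f"pics/{n}3.npz",p=p,d=d,T=c["world_from_camera"],k=[c["fx"],c["fy"],c["cx"],c["cy"]])
E
```

```text
time_s: 4.18
eef_pos: [0.5193, -0.0409, 0.1913]
eef_rot: [-0.005, 0.106, 0.994, 0.004]
wrist_force: [-0.9, -0.1, -0.0]
opening: 0.995
[-0.31044122  0.12351165  1.78698602  0.00662054  1.24295641 -1.67136194] [ 0.51931534 -0.040883    0.19134099]
```

View pics/wrist3.png

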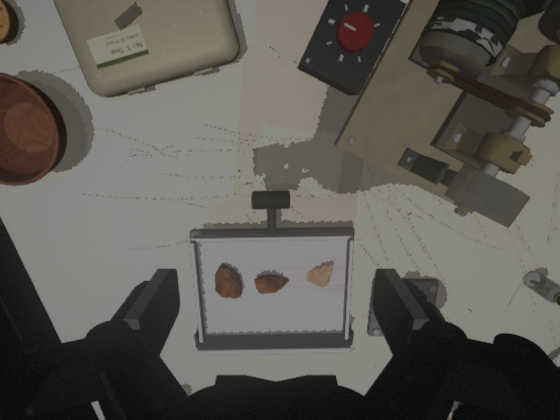

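Run:
```python
from h import *
import cv2
p,d,T,k=load("wrist3"); W=cloud(d,T,k)
cv2.imwrite("pics/wc.png",cv2.resize(p[180:360,180:370,::-1],None,fx=3,fy=3,interpolation=cv2.INTER_CUBIC))
def sel(x0,x1,y0,y1,z0,z1):
    return (W[...,0]>x0)&(W[...,0]<x1)&(W[...,1]>y0)&(W[...,1]<y1)&(W[...,2]>z0)&(W[...,2]<z1)&(d>0)
m=sel(.49,.56,-.09,.0,.03,.07)
print("handle",m.sum(),W[m].mean(0),W[m].min(0),W[m].max(0))
q=m&(W[...,2]>.049); print(q.sum(),W[q].mean(0),cv2.minAreaRect(W[q][:,:2].astype(np.float32)*1000))
def at(u,v,z): # ray to plane z
    r=T[:3,:3]@np.array([(u-k[2])/k[0],(v-k[3])/k[1],1]); c=T[:3,3]; return c+r*(z-c[2])/r[2]
for n,(u,v,z) in dict(hl=(253,200,.05),hr=(289,200,.05),fnl=(203,332,.026),fnr=(348,332,.026),nl=(197,232,.03),nr=(350,230,.03)).items(): print(n,at(u,v,z).round(4),W[v,u].round(4))
```

```text
handle 980 [ 0.52714752 -0.04929859  0.0471173 ] [ 0.50995766 -0.08964277  0.03006419] [ 0.55997936 -0.02732335  0.05585086]
636 [ 0.51910403 -0.04398367  0.05282277] ((519.9403076171875, -44.11624526977539), (31.903966903686523, 14.862475395202637), 77.8873062133789)
hl [ 0.5164 -0.058   0.05  ] [ 0.5153 -0.0575  0.0538]
hr [ 0.5227 -0.0285  0.05  ] [ 0.5218 -0.0285  0.0533]
fnl [ 0.6507 -0.1442  0.026 ] [ 0.6458 -0.1414  0.0329]
fnr [0.6832 0.0029 0.026 ] [0.6728 0.0017 0.0387]
nl [ 0.5409 -0.1181  0.03  ] [ 0.5483 -0.1252  0.0079]
nr [0.5691 0.0208 0.03  ] [0.5785 0.0243 0.0082]
```

View pics/wc.png

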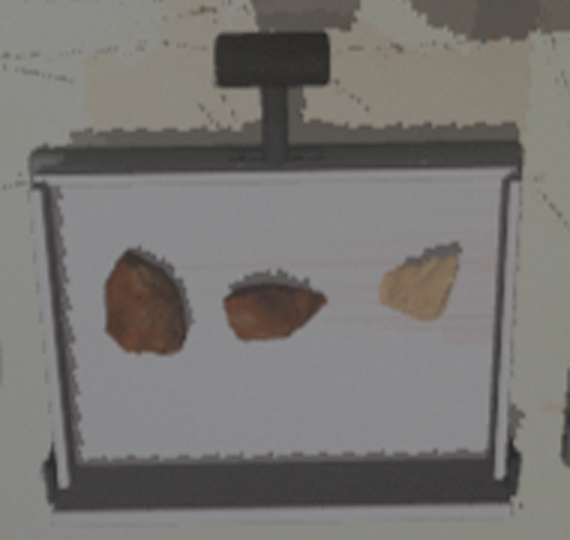

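Run:
```python
import bench; print([n for n in dir(bench) if n[0]!='_']); print(getattr(bench,'tip_extent',None))
from h import *
totool([[.5197,-.044,.10,np.radians(77.9)],[.5197,-.044,.037,np.radians(77.9)]])
```

```text
['MotionError', 'camera', 'get_calibration', 'get_obs', 'hand_in', 'tip_extent']
0.014
pos [ 0.5231 -0.0425  0.1974] axes [[-0.978, 0.211, -0.0], [0.211, 0.977, 0.007], [0.001, 0.006, -1.0]]
[ 2.9 -2.8 97.4] [ 0.0064 -0.0014 -0.0013]
[  2.8  -3.2 160.4] [ 0.0064 -0.0014 -0.0013]
```

```bash
python3 -m jog '[[[1,-1,35],[0.006,0,0],1],[[3,-3,70],[0.006,0,0],1],[[3,-3,90],[0.006,0,0],1],[[3,-3,90],[0.006,0,0],1],[[3,-3,90],[0.006,0,0],1]]'
python3 - <<'E'
from bench import *
import cv2, numpy as np
from h import *
o=get_obs(); print(o['dq'].round(3),o['eef_pos'])
n="wrist"
c=get_calibration(n); p,d=camera(n); cv2.imwrite(f"pics/{n}4.png",p[:,:,::-1])
T=c["world_from_camera"];k=[c["fx"],c["fy"],c["cx"],c["cy"]]
W=cloud(d,T,k)
m=(W[...,0]>.49)&(W[...,0]<.56)&(W[...,1]>-.09)&(W[...,1]<.0)&(W[...,2]>.049)&(W[...,2]<.07)&(d>0)
print(m.sum(),W[m].mean(0),cv2.minAreaRect(W[m][:,:2].astype(np.float32)*1000))
totool([[.5197,-.044,.037,np.radians(77.9)]])
E
```

```text
time_s: 4.7
eef_pos: [0.5206, -0.0441, 0.1089]
eef_rot: [0.0, 0.106, 0.994, 0.0]
wrist_force: [0.4, 0.2, 0.6]
opening: 1.0
[-0.001 -0.031 -0.033 -0.001 -0.    -0.   ] [ 0.52059479 -0.04407065  0.10890817]
1204 [ 0.51854877 -0.04392164  0.05281885] ((519.8446044921875, -44.02950668334961), (31.913799285888672, 15.112567901611328), 78.99120330810547)
pos [ 0.5216 -0.0445  0.11  ] axes [[-0.978, 0.21, 0.003], [0.21, 0.978, -0.0], [-0.003, 0.0, -1.0]]
[ 2.1  0.1 73. ] [ 0.      0.0026 -0.0008]
```

View pics/wrist4.png

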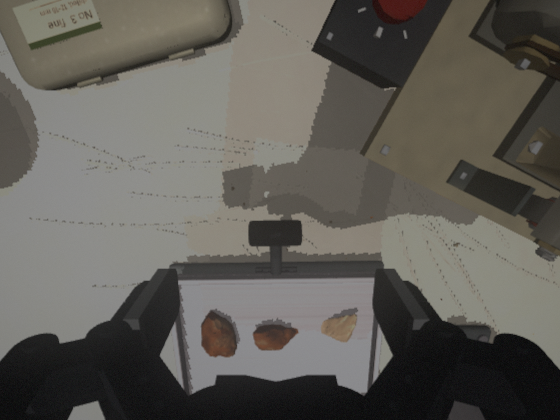

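```bash
python3 -m jog '[[[2,0,36],[0,0,0],1],[[2,0,60],[0,0,0],1],[[2,0,73],[0,0,0],1],[[2,0,73],[0,0,0],1],[[2,0,73],[0,0,0],0.7],[[2,0,73],[0,0,0],0.5],[[2,0,73],[0,0,0],0.3],[[2,0,73],[0,0,0],0.3],[[2,0,73],[0,0,0],0.3],[[2,0,73],[0,0,0],0.3],[[2,0,73],[0,0,0],0.3]]'
python3 - <<'E'
from bench import *
import cv2, numpy as np
n="wrist"
p,d=camera(n); cv2.imwrite(f"pics/{n}5.png",p[:,:,::-1])
p,d=camera("side"); cv2.imwrite(f"pics/side5.png",cv2.resize(p[130:310,150:400,::-1],None,fx=3,fy=3))
o=get_obs(); print(o)
E
```

```text
time_s: 5.67
eef_pos: [0.5208, -0.0447, 0.0387]
eef_rot: [0.002, 0.105, 0.994, -0.001]
wrist_force: [-2.7, -0.2, 7.9]
opening: 0.362
{'time_s': 5.7667, 'q': array([-3.12714336e-01,  3.53271618e-01,  1.87181265e+00, -4.69575456e-04,
        9.11577246e-01, -1.67181587e+00]), 'dq': array([-0.00139996, -0.00025884,  0.00022319,  0.00074776, -0.00063277,
        0.00021127]), 'joint_efforts': array([  0.43976001, -40.26969194, -24.37025428,   0.50935501,
        -0.58163803,   0.11307078]), 'eef_pos': array([ 0.52082318, -0.04470879,  0.03867858]), 'eef_rot': array([ 2.37480446e-03,  1.05506991e-01,  9.94415487e-01, -6.88396106e-04]), 'wrist_force': array([-2.0570588 , -0.92153977,  7.46942107]), 'torque': array([-0.17171293,  0.38198741,  0.07702769]), 'opening': 0.3588119018092125}
```

View pics/wrist5.png

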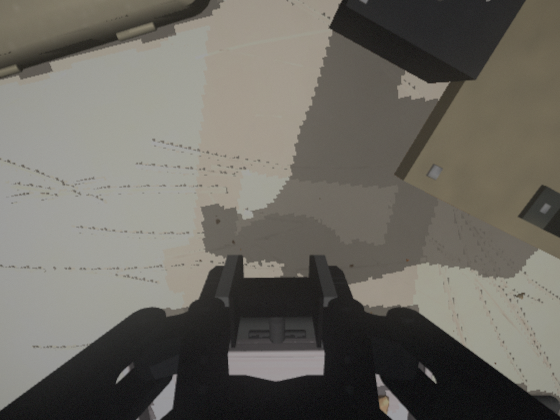

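View pics/side5.png

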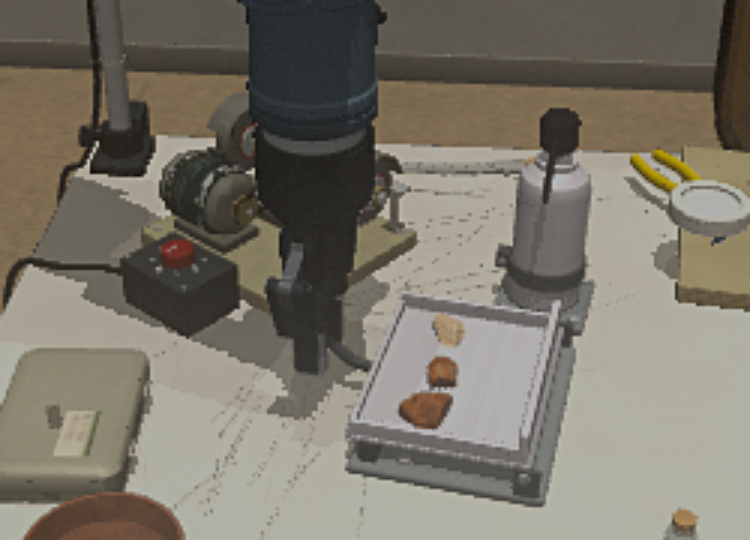

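```bash
python3 -m jog '[[[-1,0,-8],[0,0,0],0.3],[[-3,0,-15],[0,0,0],0.3],[[-5,0,-23],[0,0,0],0.3],[[-8,0,-30],[0,0,0],0.3],[[-11,0,-38],[0,0,0],0.3],[[-14,0,-45],[0,0,0],0.3],[[-18,0,-52],[0,0,0],0.3],[[-22,0,-59],[0,0,0],0.3],[[-22,0,-59],[0,0,0],0.3],[[-22,0,-59],[0,0,0],0.3]]'
python3 - <<'E'
from bench import *
import cv2, numpy as np
p,d=camera("side"); cv2.imwrite(f"pics/side6.png",cv2.resize(p[130:310,150:400,::-1],None,fx=3,fy=3))
o=get_obs(); print(o['eef_pos'],o['wrist_force'],o['torque'])
E
```

```text
time_s: 6.6
eef_pos: [0.5416, -0.0489, 0.0978]
eef_rot: [0.002, 0.105, 0.994, -0.0]
wrist_force: [-1.4, 1.5, -2.8]
opening: 0.358
[ 0.54142139 -0.0488554   0.09747126] [-1.59614542  2.50833483 -3.06815137] [0.37734951 0.63213164 0.05986631]
```

View pics/side6.png

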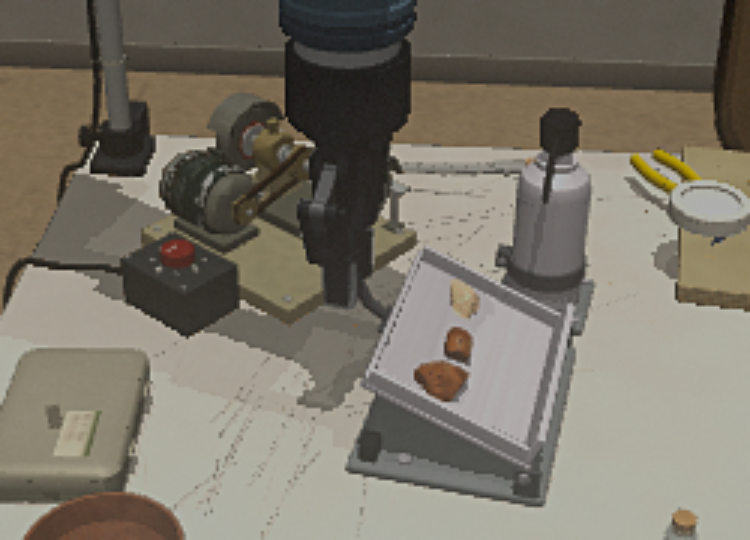

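```bash
python3 -m jog '[[[-4,0,-6],[0,0,0],0.3],[[-9,0,-13],[0,0,0],0.3],[[-14,0,-19],[0,0,0],0.3],[[-19,0,-25],[0,0,0],0.3],[[-19,0,-25],[0,0,0],0.3],[[-19,0,-25],[0,0,0],0.3],[[-19,0,-25],[0,0,0],0.3],[[-19,0,-25],[0,0,0],0.3],[[-19,0,-25],[0,0,0],0.3]]'
python3 - <<'E'
from bench import *
import cv2, numpy as np
p,d=camera("side"); cv2.imwrite(f"pics/side7.png",cv2.resize(p[130:310,150:400,::-1],None,fx=3,fy=3))
o=get_obs(); print(o['eef_pos'],o['wrist_force'],o['torque'])
E
```

```text
time_s: 7.4
eef_pos: [0.5598, -0.0526, 0.1224]
eef_rot: [0.002, 0.105, 0.994, -0.0]
wrist_force: [1.0, 4.2, -3.4]
opening: 0.357
[ 0.55986369 -0.05256286  0.12240687] [ 0.7503828   3.97972825 -3.33880624] [0.68034004 0.22961511 0.10286865]
```

View pics/side7.png

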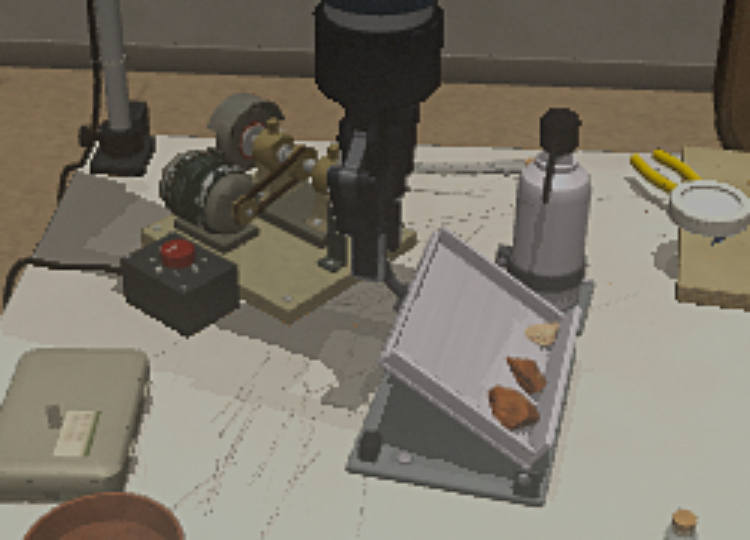

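```bash
python3 -m jog '[[[-4,0,-4],[0,0,0],0.3],[[-9,0,-9],[0,0,0],0.3],[[-9,0,-9],[0,0,0],0.3],[[-9,0,-9],[0,0,0],0.3],[[-9,0,-9],[0,0,0],0.3],[[-9,0,-9],[0,0,0],0.3],[[-9,0,-9],[0,0,0],0.3],[[-9,0,-9],[0,0,0],0.3]]'
python3 - <<'E'
from bench import *
import cv2, numpy as np
p,d=camera("side"); cv2.imwrite(f"pics/side8.png",cv2.resize(p[180:310,250:400,::-1],None,fx=5,fy=4.5,interpolation=cv2.INTER_CUBIC))
o=get_obs(); print(o['eef_pos'],o['wrist_force'],o['torque'])
E
```

```text
time_s: 8.12
eef_pos: [0.5686, -0.0543, 0.1314]
eef_rot: [0.002, 0.105, 0.994, -0.0]
wrist_force: [0.6, 5.5, -4.3]
opening: 0.357
[ 0.56862005 -0.05435294  0.13141458] [ 0.84591425  5.0085784  -5.65219193] [0.88075776 0.25821541 0.11928465]
```

View pics/side8.png

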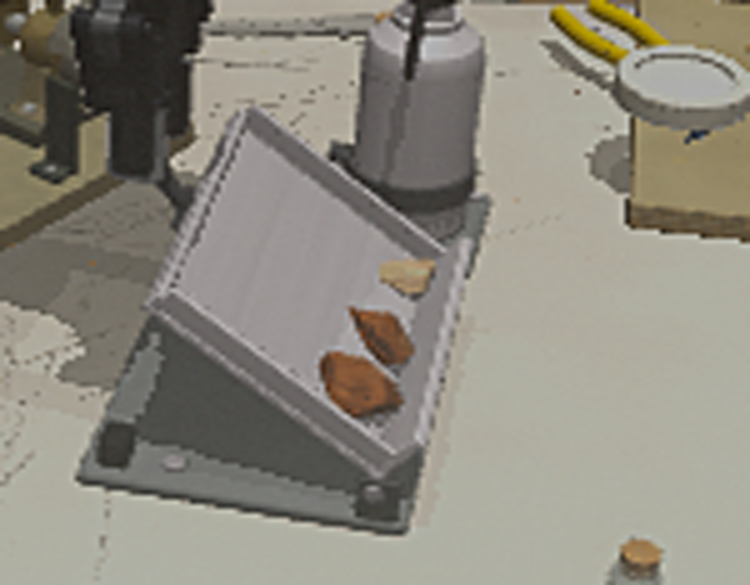

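```bash
cat > tf.py <<'E'
from bench import *
import cv2
from h import *
def view(n,th,out):
    c=get_calibration(n); p,d=camera(n); T=c["world_from_camera"];k=[c["fx"],c["fy"],c["cx"],c["cy"]]
    W=cloud(d,T,k)
    a=np.radians(-12.0); xf=np.array([np.cos(a),np.sin(a),0]); yf=np.array([-xf[1],xf[0],0])
    H=np.array([.5198,-.044,.022])+.156*xf
    v=W-H; X=v@xf; Y=v@yf; Z=v[...,2]
    # tray frame: undo right-handed turn th about +y
    X2=X*np.cos(th)-Z*np.sin(th); Z2=X*np.sin(th)+Z*np.cos(th)
    # ortho map in tray frame, X2 up to +.02
    img=np.zeros((300,340,3),np.uint8); 
    m=(d>0)&(X2>-.13)&(X2<.02)&(abs(Y)<.085)&(Z2>-.01)&(Z2<.05)
    u=((Y[m]+.085)*2000).astype(int).clip(0,339); r=((.02-X2[m])*2000).astype(int).clip(0,299)
    for uu,rr,cc in zip(u,r,p[m]): cv2.circle(img,(int(uu),int(rr)),2,cc[::-1].tolist(),-1)
    for xx in (0,-.02,-.04,-.06): cv2.line(img,(0,int((.02-xx)*2000)),(5,int((.02-xx)*2000)),(0,255,0),1)
    cv2.imwrite(out,cv2.resize(img,None,fx=2,fy=2))
    # profile: median height by x in non-lump area, saturation for lumps
    hsv=cv2.cvtColor(p,cv2.COLOR_RGB2HSV); s=m&(hsv[...,1]>70)&(Z2>.004)&(X2>-.12)
    print("floor z",np.median(Z2[m&(X2>-.10)&(X2<-.06)]))
    f=m&(Z2>.014)&(hsv[...,1]<60)&(X2>-.03); print("fence x pct",np.percentile(X2[f],[2,10,50,90,98]).round(4), f.sum())
    nl,lab,st,ce=cv2.connectedComponentsWithStats(s.astype(np.uint8))
    for i in range(1,nl):
        if st[i,4]>20:
            q=lab==i; print(st[i],"X",X2[q].min().round(4),X2[q].max().round(4),"Y",Y[q].min().round(4),Y[q].max().round(4),"Z",Z2[q].max().round(4))
    return p
E
python3 - <<'E'
from tf import *
view("side",.68,"pics/orth8.png")
E
```

```text
floor z 0.003295513508801126
fence x pct [-0.0248 -0.01   -0.0051 -0.0016 -0.    ] 355
[326 238  11   7  55] X -0.0271 -0.0093 Y 0.039 0.0601 Z 0.0173
[321 249  12  12  97] X -0.0326 -0.0073 Y -0.0151 0.0046 Z 0.0209
[314 258  17  15 157] X -0.0401 -0.0077 Y -0.058 -0.0337 Z 0.022
```

View pics/orth8.png

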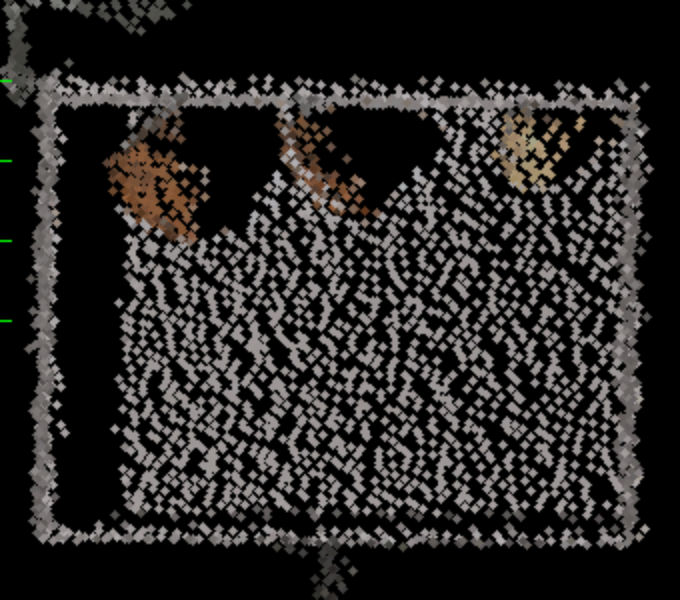

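```bash
python3 -m jog '[[[4,0,4],[0,0,0],0.3],[[9,0,9],[0,0,0],0.3],[[14,0,15],[0,0,0],0.3],[[19,0,21],[0,0,0],0.3],[[24,0,27],[0,0,0],0.3],[[28,0,34],[0,0,0],0.3],[[32,0,41],[0,0,0],0.3],[[36,0,48],[0,0,0],0.3],[[39,0,55],[0,0,0],0.3],[[42,0,62],[0,0,0],0.3],[[44,0,69],[0,0,0],0.3],[[46,0,76],[0,0,0],0.3],[[47,0,81],[0,0,0],0.3],[[48,0,85],[0,0,0],0.3],[[49,0,88],[0,0,0],0.3],[[49,0,91],[0,0,0],0.3],[[49,0,92],[0,0,0],0.3],[[49,0,92],[0,0,0],0.3],[[49,0,92],[0,0,0],0.3]]'
python3 - <<'E'
from tf import *
p=view("side",0,"pics/orth9.png")
cv2.imwrite(f"pics/side9.png",cv2.resize(p[180:310,250:400,::-1],None,fx=5,fy=4.5,interpolation=cv2.INTER_CUBIC))
o=get_obs(); print(o['eef_pos'],o['wrist_force'],o['torque'])
E
```

```text
time_s: 9.8
eef_pos: [0.5205, -0.0446, 0.04]
eef_rot: [0.001, 0.105, 0.994, -0.001]
wrist_force: [-8.3, -4.7, 13.3]
opening: 0.361
floor z 0.003947842328379657
fence x pct [-0.0264 -0.017  -0.0021  0.001   0.0015] 238
[322 238  10   9  48] X -0.0252 -0.0084 Y 0.0392 0.0622 Z 0.0167
[314 253  14  10  75] X -0.0339 -0.0071 Y -0.0166 0.0051 Z 0.0207
[307 264  18  13 147] X -0.0398 -0.0065 Y -0.0576 -0.0347 Z 0.0216
[ 0.52042315 -0.04454325  0.04000836] [-8.50559508 -4.47542418 12.96653129] [-0.66656429  0.83678299  0.02679033]
```

View pics/side9.png

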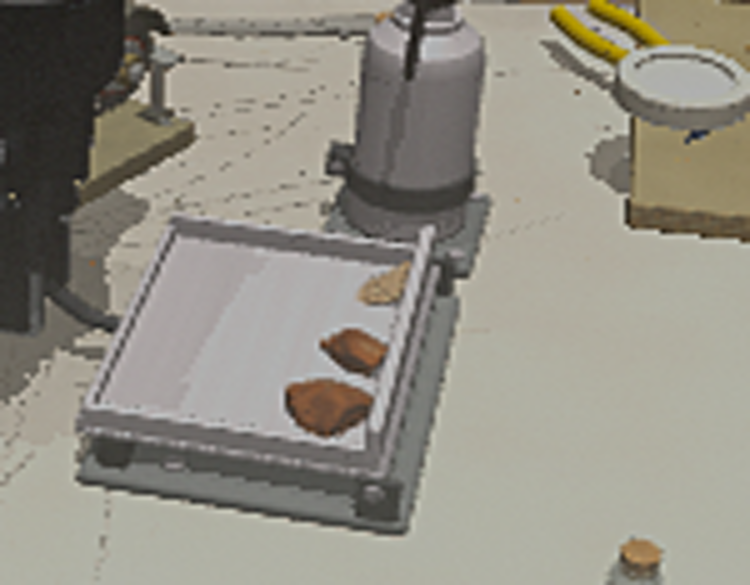

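```bash
python3 -m jog '[[[0,0,-1],[0,0,0],0.4],[[0,0,-1],[0,0,0],0.6],[[0,0,-1],[0,0,0],0.8],[[0,0,-1],[0,0,0],0.8],[[0,0,-1],[0,0,0],0.8],[[0,0,-1],[0,0,0],0.8],[[0,0,-20],[0,0,0],0.8],[[0,0,-60],[0,0,0],0.8],[[0,0,-100],[0,0,0],0.8],[[0,0,-140],[0,0,0],0.8],[[0,0,-180],[0,0,0],0.8],[[0,0,-210],[0,0,0],0.5],[[0,0,-210],[0,0,0],0.0],[[0,0,-210],[0,0,0],0.0],[[0,0,-210],[0,0,0],0.0]]'
python3 - <<'E'
from tf import *
o=get_obs(); print(o['eef_pos'],o['wrist_force'],o['opening'])
p=view("wrist",0,"pics/orth10.png")
cv2.imwrite("pics/wrist10.png",p[:,:,::-1])
for n in ["wrist","top","side"]:
    c=get_calibration(n); p,d=camera(n); W=cloud(d,c["world_from_camera"],[c["fx"],c["fy"],c["cx"],c["cy"]])
    m=(d>0)&(abs(W[...,0]-.68)<.04)&(abs(W[...,1]-.06)<.04)&(W[...,2]>.152)&(W[...,2]<.172)
    if m.sum()>5: print(n,m.sum(),W[m].mean(0),np.median(W[m][:,2]),cv2.minEnclosingCircle(W[m][:,:2].astype(np.float32)*1000))
E
```

```text
time_s: 11.1
eef_pos: [0.5196, -0.044, 0.2491]
eef_rot: [0.0, 0.105, 0.994, -0.0]
wrist_force: [-0.3, 0.1, -0.0]
opening: 0.236
[ 0.51958447 -0.04403799  0.24912464] [-0.25643456  0.05918239 -0.02058791] 0.23649809008999498
floor z 0.004612165818472257
fence x pct [-0.0279 -0.0183 -0.0052 -0.0014 -0.0001] 604
[264 277  21  25 309] X -0.035 -0.0074 Y -0.0133 0.0102 Z 0.022
top 119 [0.68242607 0.06474677 0.16075625] 0.16082282597556485 ((682.94775390625, 62.042816162109375), 16.413232803344727)
side 102 [0.68194638 0.05971931 0.15855494] 0.159527389677831 ((682.3453369140625, 61.589759826660156), 18.26767349243164)
```

View pics/wrist10.png

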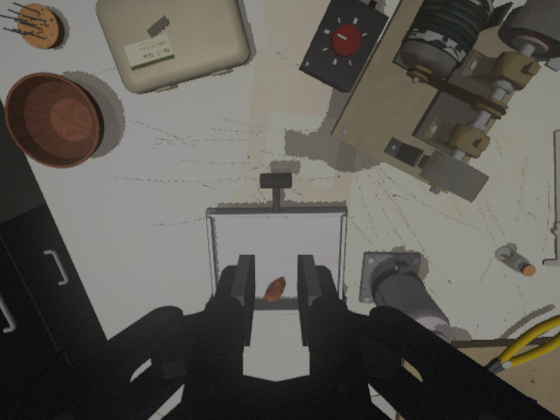

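View pics/orth10.png

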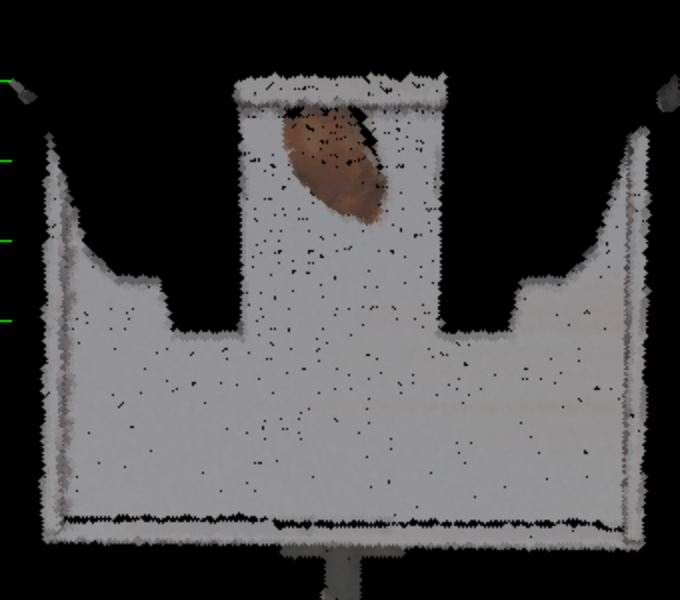

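Run:
```python
from tf import *
for n in ["top","side"]:
    c=get_calibration(n); p,d=camera(n); cv2.imwrite(f"pics/{n}11.png",p[:,:,::-1]); np.savez(f"pics/{n}11.npz",p=p,d=d,T=c["world_from_camera"],k=[c["fx"],c["fy"],c["cx"],c["cy"]])
o=get_obs(); print(o['q'],o['eef_pos'])
p,d,T,k=load("top11"); W=cloud(d,T,k)
def at(u,v,z):
    r=T[:3,:3]@np.array([(u-k[2])/k[0],(v-k[3])/k[1],1]); c=T[:3,3]; return c+r*(z-c[2])/r[2]
print("cap ray",at(249.1,149.7,.161))
for x in np.arange(.18,.6,.04):
    m=(d>0)&(abs(W[...,0]-x)<.01)&(W[...,2]>.3)&(W[...,1]<.09)
    if m.sum(): print(x.round(2),m.sum(),W[m][:,1].min().round(3),W[m][:,1].max().round(3),W[m][:,2].min().round(3),W[m][:,2].max().round(3))
m=(d>0)&(W[...,2]>.3)&(W[...,1]>.05)&(W[...,0]>.2)&(W[...,0]<.45); print("lamp",W[m].min(0),W[m].max(0))
```

```text
[-3.12033280e-01  5.78173621e-02  1.73614747e+00 -8.84359857e-04
  1.34801323e+00 -1.67176622e+00] [ 0.51957351 -0.04409858  0.24871875]
cap ray [0.68021764 0.06374146 0.161     ]
0.18 50 -0.482 -0.475 0.39 0.398
0.22 51 -0.483 -0.474 0.39 0.397
0.26 1937 -0.483 0.09 0.389 0.706
0.3 1804 -0.482 0.089 0.39 0.684
0.34 1590 -0.481 0.074 0.39 0.663
0.38 1467 -0.508 0.066 0.31 0.648
0.42 517 -0.076 0.054 0.533 0.629
0.46 494 -0.092 0.04 0.525 0.62
0.5 1385 -0.107 0.028 0.38 0.612
0.54 1068 -0.113 0.019 0.535 0.605
0.58 50 -0.017 0.005 0.551 0.583
lamp [0.24075033 0.05000101 0.30105247] [0.4205659  0.27288987 0.70737737]
```

View pics/top11.png

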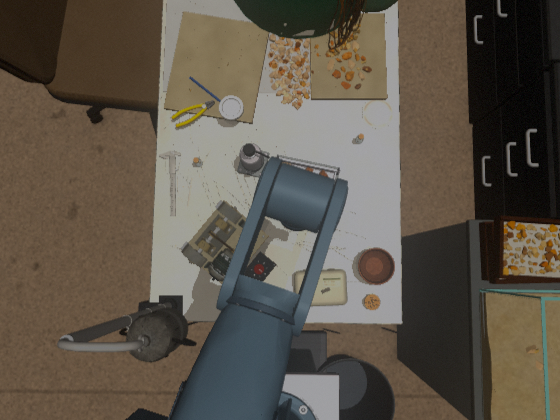

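View pics/side11.png

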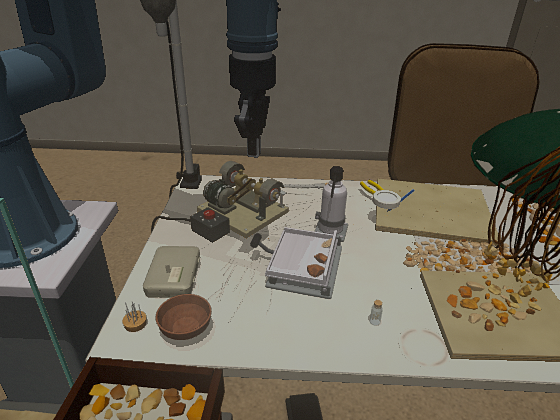

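Run:
```python
from h import *
p,d,T,k=load("top0"); W=cloud(d,T,k)
m=(d>0)&(W[...,0]>.2)&(W[...,0]<.45)&(W[...,1]>.0)&(W[...,1]<.24)&(W[...,2]>.38)&(W[...,2]<.8)
P=W[m]
for z in np.arange(.42,.70,.03):
    q=P[abs(P[:,2]-z)<.015]
    if len(q)>5: print(z.round(2),len(q),"x",np.percentile(q[:,0],[1,99]).round(3),"y",np.percentile(q[:,1],[1,99]).round(3))
p,d,T,k=load("top11"); W=cloud(d,T,k)
l=np.array([.307,.952]);f=np.array([.952,-.307])
L=W[...,:2]@l; F=W[...,:2]@f
for r in np.arange(.2,.6,.04):
    m=(d>0)&(abs(F-r)<.01)&(W[...,2]>.48)&(L<.22)&(L>-.05)
    if m.sum(): 
        h=np.histogram(L[m],bins=np.arange(-.05,.24,.01))[0]; print(r.round(2),np.percentile(L[m],[0,2,98,100]).round(3),np.percentile(W[m][:,2],[2,98]).round(3),h)
```

```text
0.45 26 x [0.305 0.35 ] y [0.133 0.17 ]
0.48 158 x [0.293 0.35 ] y [0.131 0.171]
0.51 205 x [0.295 0.35 ] y [0.119 0.175]
0.54 218 x [0.289 0.351] y [0.105 0.187]
0.57 1180 x [0.285 0.348] y [0.108 0.195]
0.6 619 x [0.296 0.335] y [0.147 0.187]
0.63 221 x [0.307 0.326] y [0.161 0.237]
0.66 480 x [0.31  0.321] y [0.177 0.239]
0.2 [0.153 0.155 0.178 0.178] [0.678 0.704] [ 0  0  0  0  0  0  0  0  0  0  0  0  0  0  0  0  0  0  0  0 14 52 82  0
  0  0  0  0]
0.24 [0.058 0.061 0.175 0.219] [0.661 0.699] [  0   0   0   0   0   0   0   0   0   0  17 148 159 169 167 177 176 177
 176 168 172 156 121   0   0   0   5   0]
0.28 [0.062 0.065 0.17  0.175] [0.641 0.68 ] [  0   0   0   0   0   0   0   0   0   0   0  94 151 153 161 155 161 157
 157 151 145 133  38   0   0   0   0   0]
0.32 [0.059 0.066 0.169 0.176] [0.607 0.659] [  0   0   0   0   0   0   0   0   0   0   4  61 129 137 137 140 141 140
 139 133 126  99  24   0   0   0   0   0]
0.36 [0.059 0.061 0.175 0.178] [0.614 0.645] [  0   0   0   0   0   0   0   0   0   0  16 119 123 112 125 132 126 128
 123 114 104 130  89   0   0   0   0   0]
0.4 [0.059 0.059 0.176 0.178] [0.545 0.625] [  0   0   0   0   0   0   0   0   0   0  17 115  95   0   0   0   0   0
   0   0   0 175  82   0   0   0   0   0]
0.44 [0.059 0.059 0.176 0.178] [0.536 0.617] [  0   0   0   0   0   0   0   0   0   0  17 105  92   0   0   0   0   0
   0   0   0 163  78   0   0   0   0   0]
0.48 [0.054 0.06  0.175 0.181] [0.566 0.608] [  0   0   0   0   0   0   0   0   0   0  32 102 112 110 110 107 105 112
 104 108  91 136  80   5   0   0   0   0]
0.52 [0.053 0.057 0.178 0.181] [0.579 0.6  ] [  0   0   0   0   0   0   0   0   0   0  46  96  94  96  95  94  93  96
  92  95  81 109  88   9   0   0   0   0]
0.56 [0.06  0.061 0.176 0.177] [0.551 0.575] [0 0 0 0 0 0 0 0 0 0 1 9 7 2 1 3 2 2 2 1 0 9 6 0 0 0 0 0]
```

```bash
cat > cap.py <<'E'
from bench import get_obs
import numpy as np
from scipy.spatial.transform import Rotation as R
def target(q1,zc,cap=(.681,.0633),h=.010,Lt=.296):
    o=get_obs(); q=o["eef_rot"]; r=R.from_quat([q[1],q[2],q[3],q[0]])
    f=np.array([np.cos(q1),np.sin(q1),0]); l=np.array([-np.sin(q1),np.cos(q1),0]); up=np.array([0,0,1.])
    C=np.array([*cap,zc])
    phi=.5
    for _ in range(50):
        tz=l*np.sin(phi)-up*np.cos(phi); yp=l*np.cos(phi)+up*np.sin(phi)
        tcp=C-.014*tz+h*yp
        phi=np.arcsin((tcp@l-.118)/Lt)
    x=np.cross(yp,tz)
    # keep tool yaw: rotation from current z to tz
    Rt=R.from_matrix(np.c_[x,yp,tz])
    w=tcp-Lt*tz
    print("phi",np.degrees(phi),"tcp",tcp.round(4),"wrist r,z",(w@f).round(3),w[2].round(3))
    print("shift",(r.inv().apply(tcp-o["eef_pos"])*1000).round(1),"rot",(r.inv()*Rt).as_rotvec().round(4))
E
python3 - <<'E'
from cap import *
target(-.33,.20)
o=get_obs()
E
```

```text
phi 33.45577860029929 tcp [0.6812 0.0639 0.2172] wrist r,z 0.624 0.464
shift [-135.5  139.5   31.3] rot [-0.5841 -0.0352  0.1156]
```

```bash
python3 -m jog '[[[-17,17,0],[-0.073,-0.004,0.0145],0],[[-34,35,0],[-0.146,-0.009,0.029],0],[[-51,52,0],[-0.219,-0.013,0.0434],0],[[-68,70,0],[-0.292,-0.018,0.058],0],[[-68,70,0],[-0.292,-0.018,0.058],0],[[-68,70,0],[-0.292,-0.018,0.058],0]]'
python3 - <<'E'
from cap import *
o=get_obs(); print(o['q'],o['eef_pos'],o['opening'])
target(-.33,.20)
E
```

```text
time_s: 11.9
eef_pos: [0.6004, 0.0097, 0.2474]
eef_rot: [0.023, 0.133, 0.98, 0.143]
wrist_force: [-0.4, -1.5, -0.5]
opening: -0.001
[-0.3323766   0.20116458  1.60537117  0.29747435  1.35641975 -1.70030515] [0.60044002 0.00973752 0.247353  ] -0.0005594762608543333
phi 33.45577860029929 tcp [0.6812 0.0639 0.2172] wrist r,z 0.624 0.464
shift [-63.1  61.9  50.4] rot [-0.293  -0.0192  0.0567]
```

```bash
python3 -m jog '[[[-15,15,10],[-0.07,-0.005,0.014],0],[[-31,31,20],[-0.146,-0.01,0.028],0],[[-47,46,30],[-0.22,-0.014,0.042],0],[[-63,62,40],[-0.293,-0.019,0.057],0],[[-63,62,50],[-0.293,-0.019,0.057],0],[[-63,62,50],[-0.293,-0.019,0.057],0],[[-63,62,50],[-0.293,-0.019,0.057],0]]'
python3 - <<'E'
from tf import *
from cap import *
o=get_obs(); print(o['q'],o['eef_pos'],o['opening'],o['wrist_force'])
target(-.33,.18)
for n in ["top","side","wrist"]:
    p,d=camera(n)
    if n=="side": p=cv2.resize(p[60:270,200:440],None,fx=3,fy=2.8,interpolation=cv2.INTER_CUBIC)
    cv2.imwrite(f"pics/{n}12.png",p[:,:,::-1])
E
```

```text
time_s: 12.48
eef_pos: [0.6795, 0.064, 0.2165]
eef_rot: [0.046, 0.157, 0.945, 0.283]
wrist_force: [-0.3, 0.4, 0.5]
opening: -0.001
[-0.33708597  0.38268962  1.52010014  0.60586199  1.3015871  -1.7631407 ] [0.67951225 0.06404094 0.216539  ] -0.0009201320107117406 [-0.26237482  0.35156446  0.48816442]
phi 33.45577860029929 tcp [0.6812 0.0639 0.1972] wrist r,z 0.624 0.444
shift [ -1.7 -10.3  16.4] rot [-0.0028 -0.0029 -0.0003]
```

View pics/side12.png

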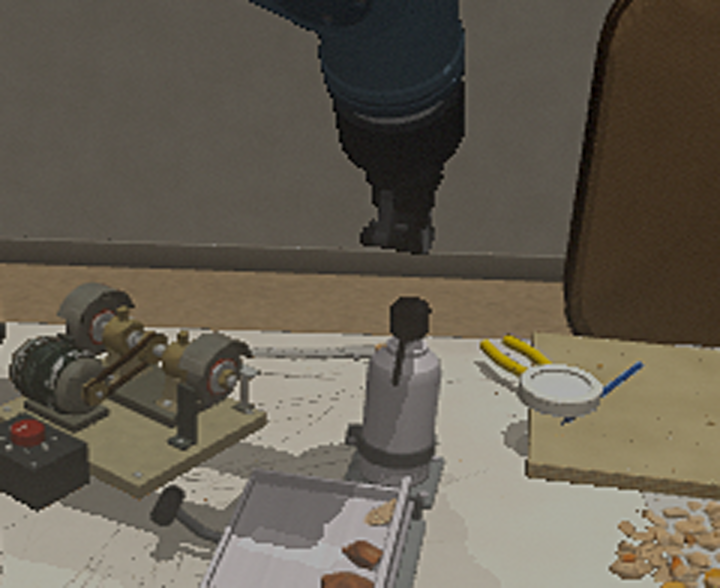

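View pics/top12.png

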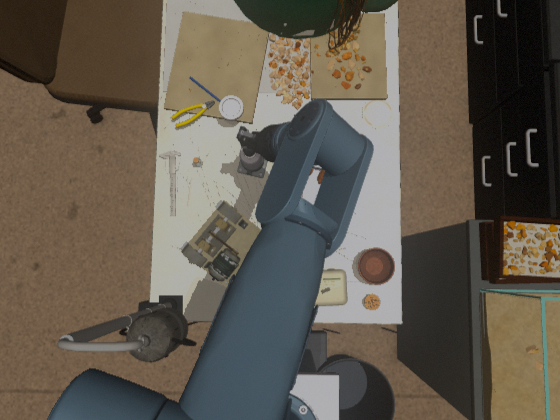

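View pics/wrist12.png

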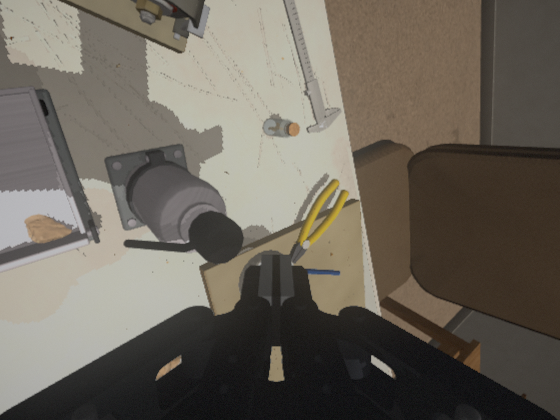

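Run:
```python
from tf import *
from cap import *
n="wrist";c=get_calibration(n); p,d=camera(n); T=c["world_from_camera"];k=[c["fx"],c["fy"],c["cx"],c["cy"]]; W=cloud(d,T,k)
m=(d>0)&(abs(W[...,0]-.68)<.04)&(abs(W[...,1]-.06)<.04)&(W[...,2]>.156)&(W[...,2]<.17)&(p.max(-1)<70)
print(m.sum(),W[m].mean(0),np.median(W[m][:,2]),cv2.minEnclosingCircle(W[m][:,:2].astype(np.float32)*1000),cv2.minAreaRect(W[m][:,:2].astype(np.float32)*1000))
for z in (.166,.160,.152,.150): target(-.335,z,h=.008)
```

```text
1536 [0.67927933 0.06504353 0.160808  ] 0.1611936422051518 ((681.0303344726562, 65.84184265136719), 13.626577377319336) ((680.6217041015625, 65.85574340820312), (25.731639862060547, 26.471176147460938), 16.4061222076416)
phi 33.77140909780486 tcp [0.6806 0.0622 0.1821] wrist r,z 0.622 0.428
shift [ -0.1 -21.6  29.9] rot [-0.0065 -0.0017  0.0054]
phi 33.77140909780486 tcp [0.6806 0.0622 0.1761] wrist r,z 0.622 0.422
shift [ -0.1 -24.9  34.9] rot [-0.0065 -0.0017  0.0054]
phi 33.77140909780486 tcp [0.6806 0.0622 0.1681] wrist r,z 0.622 0.414
shift [ -0.1 -29.3  41.6] rot [-0.0065 -0.0017  0.0054]
phi 33.77140909780486 tcp [0.6806 0.0622 0.1661] wrist r,z 0.622 0.412
shift [ -0.1 -30.4  43.2] rot [-0.0065 -0.0017  0.0054]
```

```bash
python3 -m jog '[[[0,-7,11],[0,0,0],0],[[0,-14,22],[0,0,0],0],[[0,-20,31],[0,0,0],0],[[0,-20,31],[0,0,0],0],[[0,-20,31],[0,0,0],0]]'
python3 - <<'E'
from tf import *
from cap import *
o=get_obs(); print(o['q'][0],o['eef_pos'],o['wrist_force'])
for n in ["side","wrist"]:
    p,d=camera(n)
    if n=="side": p=cv2.resize(p[110:210,280:400],None,fx=6,fy=6,interpolation=cv2.INTER_CUBIC)
    cv2.imwrite(f"pics/{n}13.png",p[:,:,::-1])
for z in (.160,.154,.152,.150): target(-.335,z,h=.008,cap=(.681,.0655))
E
```

```text
time_s: 13.1
eef_pos: [0.6802, 0.0644, 0.1801]
eef_rot: [0.046, 0.157, 0.945, 0.284]
wrist_force: [0.4, 0.4, 0.4]
opening: 0.001
-0.336941037534533 [0.68015302 0.06436972 0.18005483] [0.42708781 0.41014061 0.41028478]
phi 34.2266822859584 tcp [0.6806 0.0643 0.1761] wrist r,z 0.622 0.421
shift [ 0.7 -3.2  4.8] rot [-0.0143 -0.0018  0.0051]
phi 34.2266822859584 tcp [0.6806 0.0643 0.1701] wrist r,z 0.622 0.415
shift [ 0.7 -6.5  9.9] rot [-0.0143 -0.0018  0.0051]
phi 34.2266822859584 tcp [0.6806 0.0643 0.1681] wrist r,z 0.622 0.413
shift [ 0.7 -7.6 11.5] rot [-0.0143 -0.0018  0.0051]
phi 34.2266822859584 tcp [0.6806 0.0643 0.1661] wrist r,z 0.622 0.411
shift [ 0.7 -8.7 13.2] rot [-0.0143 -0.0018  0.0051]
```

View pics/side13.png

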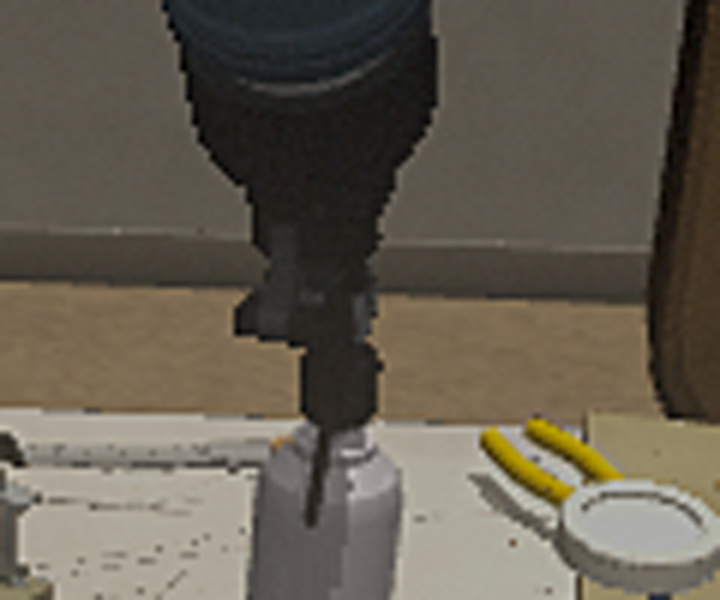

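View pics/wrist13.png

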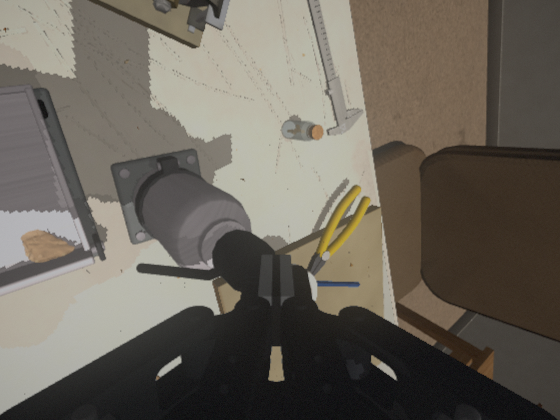

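```bash
python3 -m jog '[[[0,-2,3],[0,0,0],0],[[0,-3.4,5.2],[0,0,0],0],[[0,-3.4,5.2],[0,0,0],0],[[0,-3.4,5.2],[0,0,0],0]]'; python3 -m jog '[[[0,-1,1.5],[0,0,0],0],[[0,-2.2,3.3],[0,0,0],0],[[0,-2.2,3.3],[0,0,0],0],[[0,-2.2,3.3],[0,0,0],0]]'
```

```text
time_s: 13.53
eef_pos: [0.6816, 0.064, 0.1762]
eef_rot: [0.048, 0.157, 0.945, 0.283]
wrist_force: [0.1, -0.6, 2.0]
opening: 0.005
time_s: 13.87
eef_pos: [0.6817, 0.0639, 0.1724]
eef_rot: [0.048, 0.157, 0.945, 0.284]
wrist_force: [-0.3, -1.0, 2.9]
opening: 0.004
```

```bash
python3 -m jog '[[[0,-1,1.5],[0,0,0],0],[[0,-2,3],[0,0,0],0],[[0,-2,3],[0,0,0],0],[[0,-2,3],[0,0,0],0]]'; python3 -m jog '[[[0,-0.8,1.2],[0,0,0],0],[[0,-1.2,1.8],[0,0,0],0],[[0,-1.2,1.8],[0,0,0],0],[[0,-1.2,1.8],[0,0,0],0]]'
```

```text
time_s: 14.2
eef_pos: [0.6818, 0.0639, 0.1688]
eef_rot: [0.048, 0.157, 0.945, 0.284]
wrist_force: [-1.3, -1.2, 4.1]
opening: 0.005
time_s: 14.53
eef_pos: [0.6819, 0.0639, 0.1678]
eef_rot: [0.049, 0.157, 0.945, 0.284]
wrist_force: [-5.2, -2.1, 9.5]
opening: 0.003
```

```bash
python3 -m jog '[[[0,-0.6,0.9],[0,0,0],0],[[0,-0.6,0.9],[0,0,0],0],[[0,-0.6,0.9],[0,0,0],0],[[0,-0.6,0.9],[0,0,0],0]]'
python3 - <<'E'
from tf import *
p,d=camera("side"); cv2.imwrite("pics/side14.png",cv2.resize(p[110:210,280:400],None,fx=6,fy=6,interpolation=cv2.INTER_CUBIC)[:,:,::-1])
E
```

```text
time_s: 14.87
eef_pos: [0.6819, 0.0639, 0.1678]
eef_rot: [0.049, 0.156, 0.945, 0.284]
wrist_force: [-4.0, -2.0, 10.0]
opening: 0.001
```

View pics/side14.png

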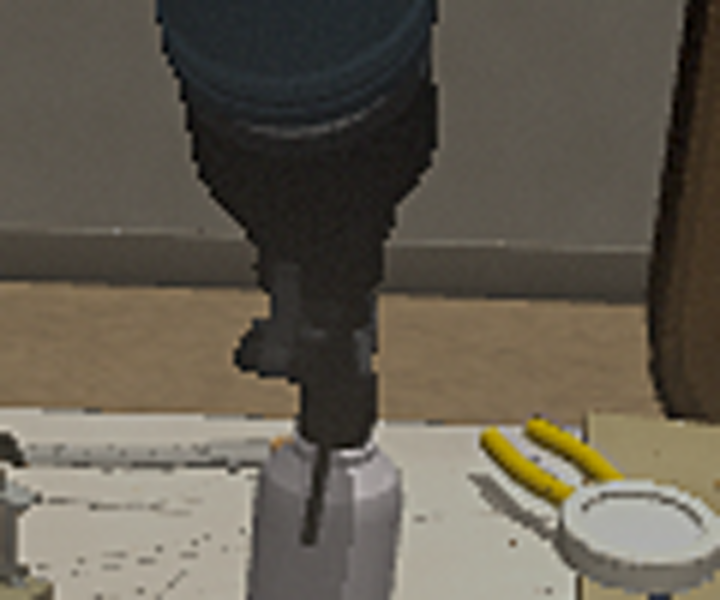

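```bash
python3 -m jog '[[[0,4,-6],[0,0,0],0],[[0,12,-18],[0,0,0],0],[[0,26,-40],[0,0,0],0],[[0,40,-60],[0,0,0],0],[[0,44,-66],[0,0,0],0],[[0,44,-66],[0,0,0],0],[[0,44,-66],[0,0,0],0],[[0,44,-66],[0,0,0],0]]'
python3 - <<'E'
from tf import *
o=get_obs(); print(o['eef_pos'],o['wrist_force'],o['q'][0])
p=view("side",0,"pics/orth15.png")
cv2.imwrite("pics/side15.png",cv2.resize(p[110:310,230:400],None,fx=4,fy=3,interpolation=cv2.INTER_CUBIC)[:,:,::-1])
c=get_calibration("wrist"); p,d=camera("wrist"); W=cloud(d,c["world_from_camera"],[c["fx"],c["fy"],c["cx"],c["cy"]])
cv2.imwrite("pics/wrist15.png",p[:,:,::-1])
m=(d>0)&(abs(W[...,0]-.68)<.04)&(abs(W[...,1]-.06)<.04)&(W[...,2]>.145)&(W[...,2]<.17)&(p.max(-1)<70)
print(m.sum(),np.percentile(W[m][:,2],[50,75,90]))
p,d=camera("top");cv2.imwrite("pics/top15.png",p[:,:,::-1])
E
```

```text
time_s: 15.58
eef_pos: [0.6809, 0.0645, 0.2453]
eef_rot: [0.047, 0.157, 0.945, 0.284]
wrist_force: [-0.6, -0.1, -1.1]
opening: -0.001
[0.68085687 0.06447292 0.24528259] [-0.56643031 -0.14207694 -1.13350899] -0.3370576502338136
floor z 0.003970896090970587
fence x pct [-0.027  -0.018  -0.0021  0.0009  0.0016] 238
[322 238  10   9  50] X -0.0251 -0.0082 Y 0.0395 0.058 Z 0.0173
[314 253  14  10  78] X -0.0339 -0.0068 Y -0.0161 0.005 Z 0.0213
[307 264  18  13 160] X -0.0398 -0.0066 Y -0.0583 -0.0338 Z 0.0205
1697 [0.16083535 0.16150523 0.16196997]
```

View pics/side15.png

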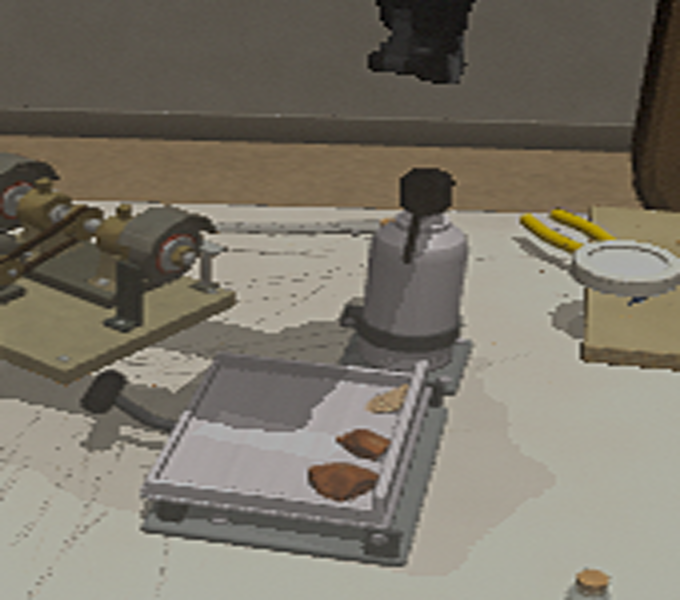

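View pics/top15.png

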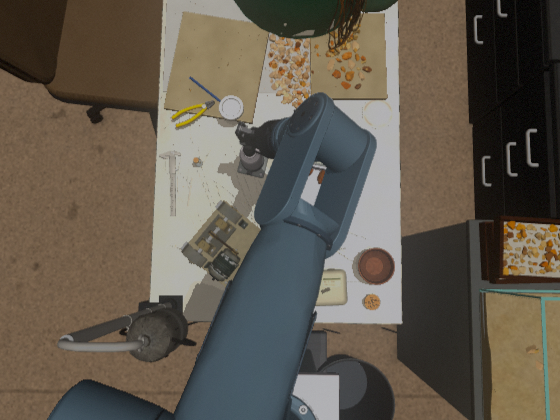

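View pics/orth15.png

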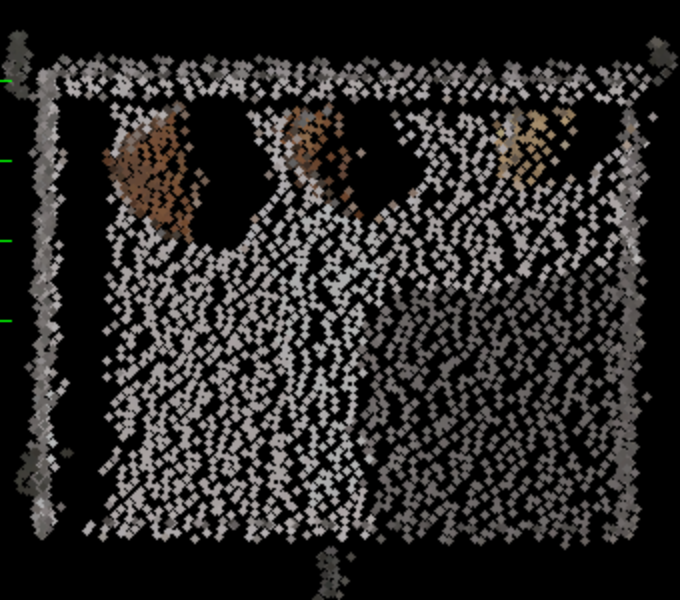

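```bash
python3 -c "
from bench import *
print(hand_in())"
```

```text
the job is handed in; nothing more can be done
None
```

I did the job in order and handed it in at about 16 s of the 51 s allowed. The hand-in gives no verdict, so the results below are my own measurements.

**Tray:** I took the grip by its two ends and tipped the tray to about 0.68 rad. All three lumps slid to the fence. I then lowered the tray slowly under grip, taking about 1.5 s, and let go only once it was flat.

**Duster:** The desk lamp blocked a straight-down approach for the forearm. I pressed the cap with the closed fingertips tilted about 34° sideways instead. The finger travelled about 8.7 mm from first felt contact and then stalled. The force rose to about 10 N, which is beyond the spring's 5 N, so the cap was on its hard stop. I held it there for several tenths of a second, then withdrew.

**Last checks:**
- **Tray:** it lies flat.
- **Lumps:** all three lie in one row on the tray floor. From their visible extents, their centres are roughly 10–18 mm from the fence face, against the 27 mm limit.
- **Cap:** its top is back at 0.161 m, its rest height.
- **Bystanders:** I saw no sign of the vials or the bowl having moved, though I did not measure them at the end. The right-hand vial was hidden by the arm in the last overhead picture, but stood upright in the side view.
- **Robot:** it is clear of everything, and the wrist force reads about zero.

**Disagreements:** The overhead and side cameras differed by up to 5 mm on the handle and cap positions, so I used the close wrist-camera measurement for both. No check failed.

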